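# Shut the open drawer, then find and open the unlocked one

## Robot

A 6-joint arm with a two-finger parallel gripper is mounted at the origin on the work surface. World frame = base frame: x ahead of the robot, y to its left, z up, the work surface at z = 0. Lengths are in m, angles in rad, forces in N, time in s.
With the tool pointing down it reaches from about 0.25 to 0.85 m from the base axis. Payload 12.5 kg.
Tool frame: the origin (TCP) lies between the finger pads; the fingertips stand 8 mm ahead of it and the grasp point (between the pads) lies 11 mm behind it (r.finger_overhang is the distance from the TCP to the fingertips, in m); y points along the fingers, x is the direction in which the jaws open and shut, and the axes are right-handed (so a half turn about y gives the same grasp; the last joint's range is limited). The gripper opens to 93 mm and grips with 3 to 60 N. Pads are 15 mm wide; open, the fingers measure 128 mm over their backs; the gripper's body (75 mm by 188 mm) begins 65 mm behind the grasp point.
Start: joints at [1.076, 0.351, 1.652, -0, 1.139, -0.085], TCP at [0.219, 0.504, 0.227] pointing down, gripper open.
Joint ranges: [-2.75, 2.75], [-0.79, 2.1], [0.01, 2.65], [-1.57, 4.71], [0.07, 3.14], [-2.87, 2.87]. Speed limits (rad/s): [2.22, 2.22, 2.79, 3.14, 3.14, 3.14].

## Interface

Orientations are given as a 3x3 rotation matrix whose columns are the frame's x, y, z axes.
In Python, from rig import r, optics gives the robot as it stands.
- The arm moves only by the tool move_arm, never from a script. Its argument "deltas" is a list of rows, each an object of numbers: "x", "y", "z": the shift along the tool's x, y, z in cm; "spin": the turn about the tool's y in rad; "claw": the finger opening in cm, from 0 to 9.3. A call has 1 to 12 rows; each row is the pose to reach, as a shift and turn from the pose commanded when the call began, along the tool's axes at that moment; what a row does not reach only later rows make up. A row lasts 1/12 s, in which the tool goes at most 41.7 mm and 7.16 degrees, less where a joint would pass 70% of its speed; a pose out of reach is approached as far as the arm can. A call with a gripper value outside its range is refused whole. The fingers move at their own pace and stop on an object; the grip force is fixed at half the most. Time passes only in rows, so rows that repeat a pose let the fingers close. It gives the time, the measured TCP pose, the force and the opening at its end, in the units of the state.
- r.observe(): the state, without advancing time (a new reading comes with each control period).
- optics.capture(name): name is "scene" or "top"; returns a dict with "frame" (420x560x3 uint8, red, green, blue), "intrinsics" (3x3 intrinsics, pixels), "k1" (the pictures are not rectified: a ray, as slopes to the right and down, at radius r is drawn at 1 + k1 r^2 times it, then the intrinsics apply), "world_to_cam" (4x4, takes a point from world to camera coordinates). Camera axes: x right, y down, z forward; pixel columns grow to the right and rows downward; lengths in m; the calibration is good to about 2 mm. A picture is of the moment at which its call begins. There is no depth.
- r.sign_off(): hands the job in, once; it reports no verdict.
The state is a dict: "clock": time; "joint_pos": joint angles; "dq": joint speeds; "joint_efforts": joint torques, N m; "ee_pos": TCP position; "tcp_rot": TCP orientation; "wrist_force": force on the tool from outside, world axes, zero at the start; "moment": the same for the moment, N m; "grip_width": finger opening in m.
Only numpy, scipy, OpenCV 4.12 (cv2) and the standard library are available. Lean on these libraries where they do the work, as an engineer would, in place of code of your own. Each camera call takes 0.05 s, during which the arm holds its last target.

## Task

The drawer chest on the bench lets only one drawer out at a time, and the one with the flat front and bottom lip was left hanging open. Push that drawer fully home past its catch, firmly but without slamming or forcing it, then pull open one of the two drawers with round knobs, at least 10 cm, and leave it open so the stoppers inside can be reached. One of these two is key-locked and nothing shows which: try them, open the one that gives, and leave the other one shut; do not disturb the bottle, the jar or the beaker.

Things in the scene. Friction and masses are not known exactly. Their poses are not given: they have to be found in the camera images.
- chest: low beige steel chest, 275 (x) x 410 (y) x 140 mm high, fixed on the bench, three drawers side by side 130 mm apart. Origin: centre of its underside; x points from the drawers to its back, so drawers slide out along its -x; y along the row; z up. Drawer fronts when shut stand 150 mm before the origin (chest x = -0.150). A hidden interlock blocks the other two drawers after about 3 mm of play whenever one drawer is more than about 3 mm out
- unit_lip: the fixed bay of the lip drawer, with the drawer it carries. Origin on the bench under the middle of the bay, in the plane of the shut drawer fronts (chest x = -0.150; chest y = -0.13, 0 or +0.13, differing between starts); axes parallel to the chest's
- drawer_lip (a joint): how far the lip drawer is out, m: 0 = fully home, 0.12 = all the way out. It starts partly out. It slides with 1 to 3 N of friction; over its last 12 mm it rides over a spring catch that resists with about 10 N and then, below 5 mm, draws it home on to a hard stop
- lip_panel (a point): point on the outer face of the lip drawer's flat front, in mid width, 98 mm above the bench; moves with the drawer. The front is 124 mm wide, from 42 to 128 mm above the bench, 15 mm thick; nothing stands out from it except a 16 mm deep, 10 mm high steel lip along its lower edge. Axes as the chest's: the way home is +x
- drawer_knob_a (a joint): how far knob drawer a is out, m: 0 = fully home (start), 0.12 = all the way out. Either this one or knob drawer b is locked (differs between starts, cannot be seen): the locked one stops hard after 3 to 5 mm and drops back home when let go. If it is not locked and the lip drawer is home, about 10 N of pull takes it over its catch 5 mm out, then it slides with 1 to 3 N
- knob_a_head (a point): centre of the head of knob drawer a's steel knob, 98 mm above the bench, 34 mm before the drawer's front; moves with the drawer. The head is a disc 32 mm in diameter and 20 mm thick, axis along x, from 24 to 44 mm before the front, on a neck of 16 mm diameter. Axes as the chest's: the drawer opens along -x
- drawer_knob_b (a joint): how far knob drawer b is out, m: 0 = fully home (start), 0.12 = all the way out. Either this one or knob drawer a is locked (differs between starts, cannot be seen): the locked one stops hard after 3 to 5 mm and drops back home when let go. If it is not locked and the lip drawer is home, about 10 N of pull takes it over its catch 5 mm out, then it slides with 1 to 3 N
- knob_b_head (a point): centre of the head of knob drawer b's steel knob, 98 mm above the bench, 34 mm before the drawer's front; moves with the drawer. The head is a disc 32 mm in diameter and 20 mm thick, axis along x, from 24 to 44 mm before the front, on a neck of 16 mm diameter. Axes as the chest's: the drawer opens along -x
- bottle: bystander: clear glass bottle with white cap, 60 mm in diameter, 140 mm high, standing on the bench beyond the chest's +y end; origin at the centre of its underside
- jar: bystander: amber jar with white cap, 68 mm in diameter, 90 mm high, standing on the bench beyond the chest's -y end; origin at the centre of its underside
- beaker: bystander: glass beaker, 68 mm in diameter, 75 mm high, standing on the middle of the chest's top (chest x -10 to 20 mm); origin at the centre of its underside

How it is judged:
By the outcome, as a careful person would: the job done as asked, in the order asked, and still so for the second after the job is handed in, with the robot touching nothing.
It also fails if it takes over 69 s, if anything falls off the work surface, if the arm or the gripper's body presses on something with over 40 N, if the wrist force passes 120 N, or if a joint passes its speed limit or range.

## Working session

There is one attempt and no reset: what is moved stays moved. The work goes in short steps, Python scripts to look and compute and a tool call to move; the robot and the scene stay as the last step left them, time stands still between calls to the robot, and variables do not carry over. Pictures are saved under pics/ and viewed, and the job is handed in when it is done.

Besides the shell and the picture viewer there is one more tool, called after "Emit:" by a JSON object that holds its "api" and its "payload". move_arm: Moves the arm, as the interface text tells. Its arguments: {"type":"object","properties":{"deltas":{"type":"array","items":{"type":"object","properties":{"x":{"type":"number"},"y":{"type":"number"},"z":{"type":"number"},"spin":{"type":"number"},"claw":{"type":"number"}}}}},"required":["deltas"]}

```bash
ls; mkdir -p pics
cat > h.py <<'E'
import numpy as np, cv2
from rig import r, optics
def cap(n,f):
    c=optics.capture(n); cv2.imwrite(f,cv2.cvtColor(c["frame"],cv2.COLOR_RGB2BGR)); 
    np.savez(f.replace('.png','.npz'),**{k:np.array(v) for k,v in c.items()})
    return c
def load(f): return dict(np.load(f))
def ray(c,u,v):
    K=np.array(c["intrinsics"]);T=np.array(c["world_to_cam"]);k1=float(c["k1"])
    d=np.array([k1,0,0,0,0],float)
    # same model as cv2 k1
    p=cv2.undistortPoints(np.array([[[u,v]]],float),K,d)[0,0]
    R=T[:3,:3];t=T[:3,3]
    return -R.T@t, R.T@np.array([p[0],p[1],1])
def onz(c,u,v,z):
    o,d=ray(c,u,v); return o+d*(z-o[2])/d[2]
def two(c1,p1,c2,p2):
    o1,d1=ray(c1,*p1);o2,d2=ray(c2,*p2)
    s=np.linalg.lstsq(np.c_[d1,-d2],o2-o1,rcond=None)[0]
    a=o1+s[0]*d1;b=o2+s[1]*d2
    return (a+b)/2,np.linalg.norm(a-b)
def proj(c,P):
    K=np.array(c["intrinsics"]);T=np.array(c["world_to_cam"]);k1=float(c["k1"])
    return cv2.projectPoints(np.array([P],float),cv2.Rodrigues(T[:3,:3])[0],T[:3,3],K,np.array([k1,0,0,0,0.]))[0].reshape(-1,2)
E
python3 - <<'E'
from h import *
for n in("scene","top"):
    c=cap(n,f"pics/{n}0.png"); print(c["intrinsics"],c["k1"],c["world_to_cam"])
s=r.observe(); print(s)
E
```

```text
pics
[[502.65134421   0.         276.85147398]
 [  0.         502.65134421 209.47490552]
 [  0.           0.           1.        ]] 0.055034916429274175 [[-0.58511376  0.81094752  0.00245258  0.38406164]
 [ 0.76905243  0.55584014 -0.31559485 -0.49419656]
 [-0.2572941  -0.18277273 -0.94889087  1.67882217]
 [ 0.          0.          0.          1.        ]]
[[461.57358806   0.         280.04083398]
 [  0.         461.57358806 211.79814292]
 [  0.           0.           1.        ]] -0.1340115341665058 [[-0.01767148 -0.99968905  0.01759352  0.01229405]
 [-0.99412646  0.01568862 -0.10708153  0.6678753 ]
 [ 0.10677221 -0.01938248 -0.99409457  1.03514029]
 [ 0.          0.          0.          1.        ]]
{'clock': 0.1, 'joint_pos': array([ 1.07638461e+00,  3.51152588e-01,  1.65236459e+00,  9.45384982e-07,
        1.13908842e+00, -8.45767992e-02]), 'dq': array([ 0.00064041, -0.00179565, -0.00098474,  0.00106628, -0.00051519,
       -0.00099341]), 'joint_efforts': array([ 1.46998042e-03, -4.98034966e+01, -2.85711461e+01,  7.01256632e-02,
        2.38045090e-02, -6.30957857e-05]), 'ee_pos': array([0.21897304, 0.5042019 , 0.22616985]), 'tcp_rot': array([[ 3.98458044e-01, -4.81411480e-04, -9.17186434e-01],
       [ 9.17186005e-01, -8.91233847e-04,  3.98458326e-01],
       [-1.00925001e-03, -9.99999487e-01,  8.64245763e-05]]), 'wrist_force': array([-0.32271438,  0.06643619, -0.1054925 ]), 'moment': array([ 0.02571076,  0.02212414, -0.00412103]), 'grip_width': 0.09310558665196013}
```

```bash
sleep 1
```

```text
(no output)
```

View pics/scene0.png

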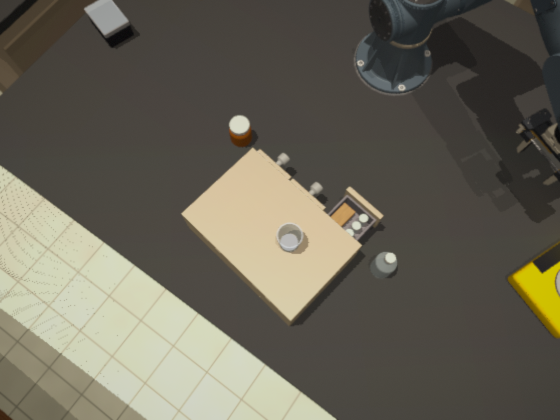

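View pics/top0.png

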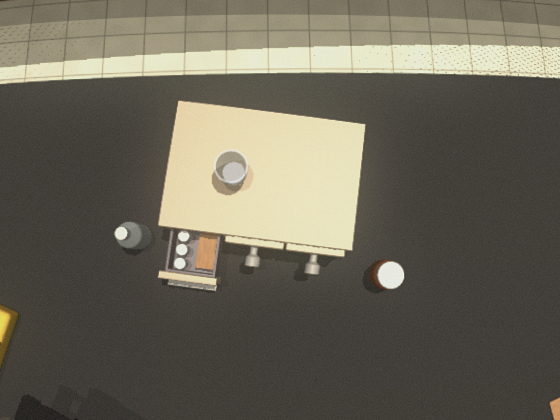

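The top view shows the lip drawer out at the chest's +y end (panel about px (188,279)). The knobs are at (253,257) and (313,265), the bottle at (130,235), the jar at (388,275) and the beaker at (232,170). Next I'll get the corners precisely.

Run:
```python
from h import *
a=cv2.imread("pics/top0.png")[220:300,150:350]; cv2.imwrite("pics/t1.png",cv2.resize(a,(800,320),interpolation=cv2.INTER_CUBIC))
a=cv2.imread("pics/scene0.png")[140:240,250:400]; cv2.imwrite("pics/s1.png",cv2.resize(a,(750,500),interpolation=cv2.INTER_CUBIC))
for n in("top","scene"):
    im=cv2.imread(f"pics/{n}0.png");hsv=cv2.cvtColor(im,cv2.COLOR_BGR2HSV)
    m=cv2.inRange(hsv,(8,40,120),(28,160,255))
    nl,lab,st,ce=cv2.connectedComponentsWithStats(m)
    for i in range(1,nl):
        if st[i,4]>60: print(n,st[i],ce[i])
    mm=cv2.morphologyEx(m,cv2.MORPH_OPEN,np.ones((15,15)))
    cs=cv2.findContours(mm,cv2.RETR_EXTERNAL,cv2.CHAIN_APPROX_NONE)[0]
    for c in cs:
        if 15000<cv2.contourArea(c)<60000:
            print(cv2.minAreaRect(c), cv2.approxPolyDP(cv2.convexHull(c),6,True).reshape(-1,2).tolist())
```

```text
top [    0     0   560    84 28607] [258.87034642  32.1251442 ]
top [535   0  25   4  68] [548.5          1.04411765]
top [  158   100   208   157 24710] [264.78207204 177.93771752]
top [216 152  30  26 341] [228.58357771 160.54545455]
top [195 234  25  36 664] [206.01957831 251.59789157]
top [158 270  59  16 495] [187.36767677 277.53333333]
top [  0 313   7  23  88] [  1.88636364 321.71590909]
top [550 397  10  23 173] [555.37572254 408.30635838]
((262.0615234375, 178.50772094726562), (195.47872924804688, 136.43821716308594), 7.125016689300537) [[178, 102], [363, 124], [356, 215], [336, 245], [312, 253], [161, 226]]
((232.15289306640625, 25.711883544921875), (59.420921325683594, 467.69281005859375), 87.19487762451172) [[466, 20], [466, 44], [0, 66], [0, 26], [109, 2], [346, 1], [454, 11]]
scene [  181   148   181   173 15430] [272.5521711 230.791186 ]
scene [   0  176  268  244 9874] [ 60.78256026 326.96657889]
scene [346 186  38  33 284] [364.42253521 202.40140845]
scene [279 225  20  14 128] [286.3984375 229.6015625]
scene [282 390  20  30  76] [292.17105263 403.59210526]
((273.9448547363281, 228.0474853515625), (153.490966796875, 111.19905853271484), 44.51030349731445) [[248, 151], [263, 151], [341, 216], [355, 238], [355, 252], [297, 314], [278, 310], [188, 221], [188, 206]]
```

```bash
sleep 1
```

```text
(no output)
```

View pics/t1.png

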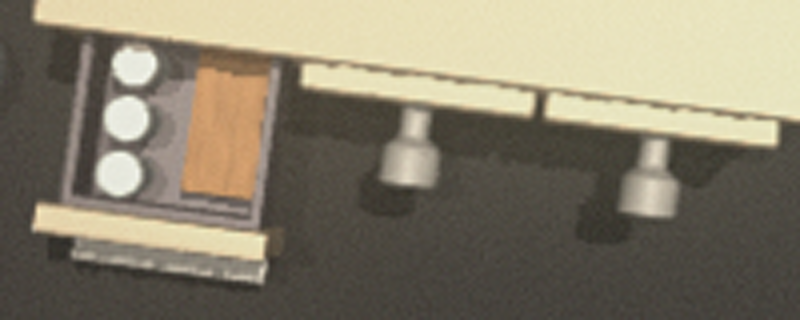

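View pics/s1.png

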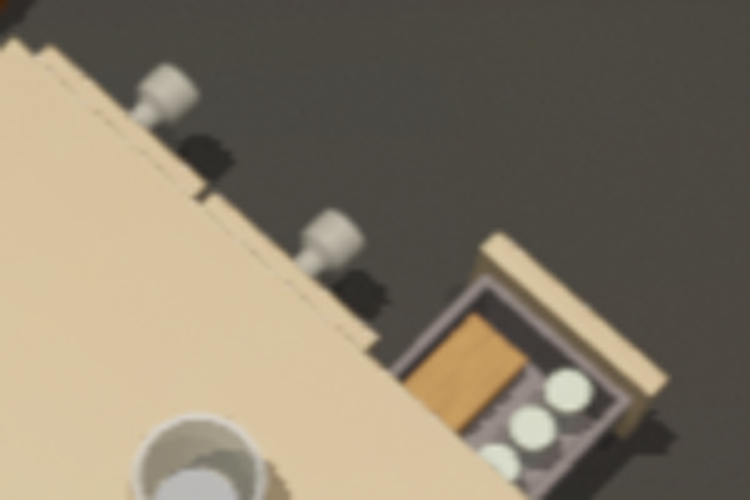

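Run:
```python
from h import *
t=load("pics/top0.npz");s=load("pics/scene0.npz")
Z=lambda u,v:((u+.5)/4-.5+150,(v+.5)/4-.5+220)
S=lambda u,v:((u+.5)/5-.5+250,(v+.5)/5-.5+140)
prs={"lipR":(Z(265,259),S(502,232)),"lipL":(Z(33,231),S(667,378)),
"dMfrontL":(Z(301,87),S(378,337)),"dMfrontR":(Z(533,118),S(217,195)),
"dRfrontL":(Z(546,118),S(207,184)),"dRfrontR":(Z(777,147),S(52,46)),
"kM":(Z(411,161),S(337,235)),"kR":(Z(651,190),S(172,89)),
"chL":((160,228),None)}
for k,(a,b) in prs.items():
    if b: print(k,two(t,a,s,b),onz(t,*a,.128),onz(s,*b,.128))
for p in [(178,102),(364,124)]: print(onz(t,*p,.14))
# knob masks
print("jar",onz(t,390,275,.09),"bottle",onz(t,121,233,.14),onz(s,390,258,.14))
a=onz(t,*Z(301,87),.128);b=onz(t,*Z(777,147),.128);print("yaw row",np.degrees(np.arctan2(*(a-b)[:2])))
```

```text
lipR (array([0.50669788, 0.14136587, 0.12536664]), np.float64(0.002915511459575082)) [0.50758535 0.13979024 0.128     ] [0.50693541 0.1428378  0.128     ]
lipL (array([0.52367348, 0.26284569, 0.12359314]), np.float64(0.0012889475900194228)) [0.52344366 0.26230487 0.128     ] [0.52581121 0.26235792 0.128     ]
dMfrontL (array([0.59731392, 0.12083488, 0.12413922]), np.float64(0.0006304554387547779)) [0.59729439 0.12016863 0.128     ] [0.59844583 0.12154479 0.128     ]
dMfrontR (array([ 0.57892686, -0.00112299,  0.11904339]), np.float64(0.001645384607932104)) [ 0.57905199 -0.00164697  0.128     ] [0.58169355 0.00146185 0.128     ]
dRfrontL (array([ 0.57876172, -0.00805945,  0.12502743]), np.float64(0.0011452233694097444)) [ 0.57893291 -0.00848301  0.128     ] [ 0.57956057 -0.00690957  0.128     ]
dRfrontR (array([ 0.56102332, -0.12984563,  0.12392402]), np.float64(0.0019548371496828218)) [ 0.5613501  -0.13012899  0.128     ] [ 0.56219596 -0.12766456  0.128     ]
kM (array([0.55677584, 0.0651327 , 0.11071621]), np.float64(0.003776764935380039)) [0.55759261 0.06273789 0.128     ] [0.56213532 0.06943925 0.128     ]
kR (array([ 0.53909486, -0.06223947,  0.11333455]), np.float64(0.0042777603285378525)) [ 0.54016766 -0.06292106  0.128     ] [ 0.54380884 -0.05659088  0.128     ]
[0.90007505 0.22051868 0.14      ]
[ 0.84505027 -0.1819804   0.14      ]
jar [ 0.51842335 -0.23742551  0.09      ] bottle [0.61719495 0.33872356 0.14      ] [0.62014044 0.33982399 0.14      ]
yaw row 8.172155917753393
```

Emit:
{"api": "move_arm", "payload": {"deltas": [{"x": -1,"z": -2,"spin": -0.05,"claw": 0},{"x": -2.5,"z": -5,"spin": -0.1,"claw": 0},{"x": -4,"z": -8.2,"spin": -0.15,"claw": 0},{"x": -5.6,"z": -11.5,"spin": -0.2,"claw": 0},{"x": -7.2,"z": -14.8,"spin": -0.24,"claw": 0},{"x": -8.8,"z": -18,"spin": -0.267,"claw": 0},{"x": -10.4,"z": -21.3,"spin": -0.267,"claw": 0},{"x": -12,"z": -24.6,"spin": -0.267,"claw": 0},{"x": -13.6,"z": -27.9,"spin": -0.267,"claw": 0},{"x": -15.2,"z": -31,"spin": -0.267,"claw": 0},{"x": -16.4,"z": -33.5,"spin": -0.267,"claw": 0},{"x": -17.1,"z": -35,"spin": -0.267,"claw": 0}]}}

```text
invalid input at $.deltas[0]: expected keys x, y, z, spin, claw
```

Emit:
{"api": "move_arm", "payload": {"deltas": [{"x": -1,"y": 0,"z": -2,"spin": -0.05,"claw": 0},{"x": -2.5,"y": 0,"z": -5,"spin": -0.1,"claw": 0},{"x": -4,"y": 0,"z": -8.2,"spin": -0.15,"claw": 0},{"x": -5.6,"y": 0,"z": -11.5,"spin": -0.2,"claw": 0},{"x": -7.2,"y": 0,"z": -14.8,"spin": -0.24,"claw": 0},{"x": -8.8,"y": 0,"z": -18,"spin": -0.267,"claw": 0},{"x": -10.4,"y": 0,"z": -21.3,"spin": -0.267,"claw": 0},{"x": -12,"y": 0,"z": -24.6,"spin": -0.267,"claw": 0},{"x": -13.6,"y": 0,"z": -27.9,"spin": -0.267,"claw": 0},{"x": -15.2,"y": 0,"z": -31,"spin": -0.267,"claw": 0},{"x": -16.4,"y": 0,"z": -33.5,"spin": -0.267,"claw": 0},{"x": -17.1,"y": 0,"z": -35,"spin": -0.267,"claw": 0}]}}

```text
clock: 1.1
ee_pos: [0.4734, 0.2058, 0.2264]
tcp_rot: [[0.144, -0.0, -0.99], [0.99, -0.0, 0.144], [-0.0, -1.0, 0.0]]
wrist_force: [-0.3, 1.1, -0.1]
grip_width: 0.0175
```

Emit:
{"api": "move_arm", "payload": {"deltas": [{"x": 0.1,"y": 2,"z": 0,"spin": 0,"claw": 0},{"x": 0.1,"y": 5,"z": 0,"spin": 0,"claw": 0},{"x": 0.1,"y": 8,"z": 0,"spin": 0,"claw": 0},{"x": 0.1,"y": 10.5,"z": 0,"spin": 0,"claw": 0},{"x": 0.1,"y": 12.3,"z": 0,"spin": 0,"claw": 0},{"x": 0.1,"y": 13,"z": 0,"spin": 0,"claw": 0},{"x": 0.1,"y": 13,"z": 0,"spin": 0,"claw": 0}]}}

```text
clock: 1.68
ee_pos: [0.4713, 0.2089, 0.0953]
tcp_rot: [[0.142, -0.003, -0.99], [0.99, -0.001, 0.142], [-0.001, -1.0, 0.003]]
wrist_force: [0.6, -0.4, 0.2]
grip_width: 0.0006
```

Run:
```python
from h import *
c=cap("scene","pics/s2.png");d=cap("top","pics/t2.png")
a=cv2.resize(cv2.imread("pics/s2.png")[130:250,280:440],(800,600));cv2.imwrite("pics/s2c.png",a)
```

```text
(no output)
```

View pics/s2c.png

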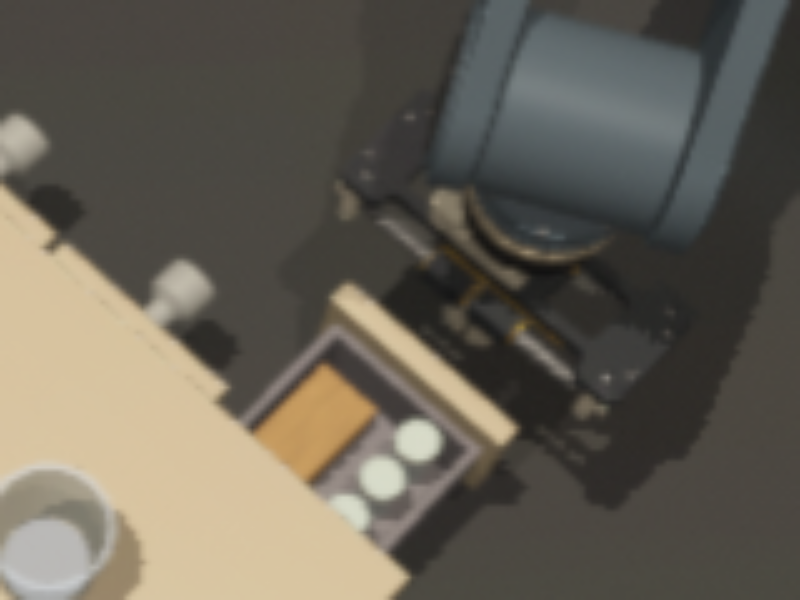

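Emit:
{"api": "move_arm", "payload": {"deltas": [{"x": 0,"y": 0,"z": -0.6,"spin": 0,"claw": 0},{"x": 0,"y": 0,"z": -1.3,"spin": 0,"claw": 0},{"x": 0,"y": 0,"z": -2.0,"spin": 0,"claw": 0},{"x": 0,"y": 0,"z": -2.6,"spin": 0,"claw": 0},{"x": 0,"y": 0,"z": -2.9,"spin": 0,"claw": 0},{"x": 0,"y": 0,"z": -3.1,"spin": 0,"claw": 0},{"x": 0,"y": 0,"z": -3.3,"spin": 0,"claw": 0},{"x": 0,"y": 0,"z": -3.5,"spin": 0,"claw": 0},{"x": 0,"y": 0,"z": -3.7,"spin": 0,"claw": 0},{"x": 0,"y": 0,"z": -3.9,"spin": 0,"claw": 0},{"x": 0,"y": 0,"z": -4.1,"spin": 0,"claw": 0},{"x": 0,"y": 0,"z": -4.3,"spin": 0,"claw": 0}]}}

```text
clock: 2.78
ee_pos: [0.5147, 0.2029, 0.0965]
tcp_rot: [[0.142, -0.0, -0.99], [0.99, -0.0, 0.142], [-0.0, -1.0, 0.0]]
wrist_force: [-1.9, -1.1, -0.7]
grip_width: 0.0004
```

Emit:
{"api": "move_arm", "payload": {"deltas": [{"x": 0,"y": 0,"z": -0.3,"spin": 0,"claw": 0},{"x": 0,"y": 0,"z": -0.7,"spin": 0,"claw": 0},{"x": 0,"y": 0,"z": -1.2,"spin": 0,"claw": 0},{"x": 0,"y": 0,"z": -1.7,"spin": 0,"claw": 0},{"x": 0,"y": 0,"z": -2.2,"spin": 0,"claw": 0},{"x": 0,"y": 0,"z": -2.7,"spin": 0,"claw": 0},{"x": 0,"y": 0,"z": -3.2,"spin": 0,"claw": 0},{"x": 0,"y": 0,"z": -3.7,"spin": 0,"claw": 0},{"x": 0,"y": 0,"z": -4.2,"spin": 0,"claw": 0},{"x": 0,"y": 0,"z": -4.7,"spin": 0,"claw": 0},{"x": 0,"y": 0,"z": -5.1,"spin": 0,"claw": 0},{"x": 0,"y": 0,"z": -5.4,"spin": 0,"claw": 0}]}}

```text
clock: 3.78
ee_pos: [0.5687, 0.1953, 0.0966]
tcp_rot: [[0.142, 0.0, -0.99], [0.99, 0.0, 0.142], [0.0, -1.0, -0.0]]
wrist_force: [-2.6, -0.4, -0.1]
grip_width: 0.0007
```

Run:
```python
from h import *
c=cap("scene","pics/s3.png");d=cap("top","pics/t3.png")
a=cv2.resize(cv2.imread("pics/s3.png")[130:250,280:440],(800,600));cv2.imwrite("pics/s3c.png",a)
```

```text
(no output)
```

View pics/s3c.png

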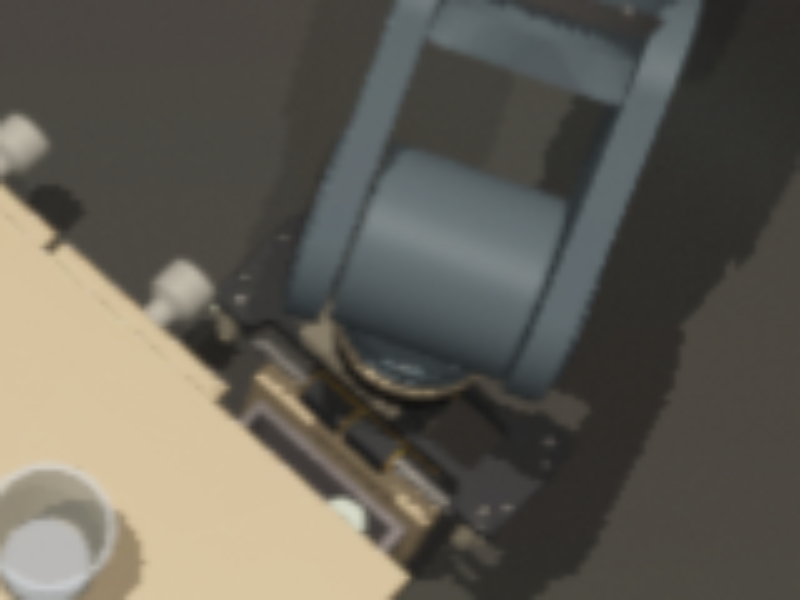

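The push is working: the panel sits against the closed fingers with roughly 30 mm to go. From here I'll go slowly.

Emit:
{"api": "move_arm", "payload": {"deltas": [{"x": 0,"y": 0,"z": -0.2,"spin": 0,"claw": 0},{"x": 0,"y": 0,"z": -0.5,"spin": 0,"claw": 0},{"x": 0,"y": 0,"z": -0.8,"spin": 0,"claw": 0},{"x": 0,"y": 0,"z": -1.1,"spin": 0,"claw": 0},{"x": 0,"y": 0,"z": -1.3,"spin": 0,"claw": 0},{"x": 0,"y": 0,"z": -1.45,"spin": 0,"claw": 0},{"x": 0,"y": 0,"z": -1.6,"spin": 0,"claw": 0},{"x": 0,"y": 0,"z": -1.7,"spin": 0,"claw": 0},{"x": 0,"y": 0,"z": -1.8,"spin": 0,"claw": 0},{"x": 0,"y": 0,"z": -1.9,"spin": 0,"claw": 0}]}}

```text
clock: 4.72
ee_pos: [0.5869, 0.1926, 0.0966]
tcp_rot: [[0.142, -0.0, -0.99], [0.99, 0.0, 0.142], [-0.0, -1.0, 0.0]]
wrist_force: [-4.2, 0.8, 2.6]
grip_width: 0.0005
```

Emit:
{"api": "move_arm", "payload": {"deltas": [{"x": 0,"y": 0,"z": -0.1,"spin": 0,"claw": 0},{"x": 0,"y": 0,"z": -0.2,"spin": 0,"claw": 0},{"x": 0,"y": 0,"z": -0.3,"spin": 0,"claw": 0},{"x": 0,"y": 0,"z": -0.4,"spin": 0,"claw": 0},{"x": 0,"y": 0,"z": -0.5,"spin": 0,"claw": 0}]}}

```text
clock: 5.13
ee_pos: [0.5909, 0.1921, 0.0967]
tcp_rot: [[0.142, -0.002, -0.99], [0.99, -0.0, 0.142], [-0.0, -1.0, 0.002]]
wrist_force: [-6.5, 1.4, 4.0]
grip_width: 0.0005
```

Emit:
{"api": "move_arm", "payload": {"deltas": [{"x": 0,"y": 0,"z": -0.1,"spin": 0,"claw": 0},{"x": 0,"y": 0,"z": -0.2,"spin": 0,"claw": 0},{"x": 0,"y": 0,"z": -0.3,"spin": 0,"claw": 0},{"x": 0,"y": 0,"z": -0.4,"spin": 0,"claw": 0}]}}

```text
clock: 5.47
ee_pos: [0.5963, 0.1913, 0.0967]
tcp_rot: [[0.142, 0.001, -0.99], [0.99, -0.0, 0.142], [0.0, -1.0, -0.001]]
wrist_force: [0.0, -0.5, -0.4]
grip_width: 0.0005
```

Emit:
{"api": "move_arm", "payload": {"deltas": [{"x": 0,"y": 0,"z": -0.1,"spin": 0,"claw": 0},{"x": 0,"y": 0,"z": -0.2,"spin": 0,"claw": 0},{"x": 0,"y": 0,"z": -0.3,"spin": 0,"claw": 0}]}}

```text
clock: 5.72
ee_pos: [0.5979, 0.191, 0.0966]
tcp_rot: [[0.142, -0.003, -0.99], [0.99, -0.0, 0.142], [-0.0, -1.0, 0.003]]
wrist_force: [-13.5, 2.1, 9.0]
grip_width: 0.0006
```

Hard stop reached at 13.5 N after the catch snapped in. I'll back off and look.

Emit:
{"api": "move_arm", "payload": {"deltas": [{"x": 0,"y": 0,"z": 0.4,"spin": 0,"claw": 0},{"x": 0,"y": 0,"z": 1.5,"spin": 0,"claw": 0},{"x": 0,"y": 0,"z": 3.5,"spin": 0,"claw": 0},{"x": 0,"y": -1,"z": 6,"spin": 0,"claw": 0},{"x": 0,"y": -4,"z": 9,"spin": 0,"claw": 0},{"x": 0,"y": -7,"z": 12,"spin": 0,"claw": 3},{"x": -2,"y": -9,"z": 15,"spin": 0,"claw": 6},{"x": -4,"y": -9,"z": 17,"spin": 0,"claw": 6},{"x": -5,"y": -9,"z": 18,"spin": 0,"claw": 6},{"x": -5,"y": -9,"z": 18,"spin": 0,"claw": 6}]}}

```text
clock: 6.55
ee_pos: [0.4118, 0.1661, 0.1871]
tcp_rot: [[0.142, 0.001, -0.99], [0.99, -0.0, 0.142], [-0.0, -1.0, -0.001]]
wrist_force: [-0.1, 0.4, -0.1]
grip_width: 0.0291
```

Run:
```python
from h import *
c=cap("scene","pics/s4.png");d=cap("top","pics/t4.png")
a=cv2.imread("pics/s4.png")[140:240,250:400]; a=cv2.resize(a,(750,500),interpolation=cv2.INTER_CUBIC)
cv2.imwrite("pics/s4c.png",a)
a=cv2.imread("pics/t4.png")[200:300,150:350]; cv2.imwrite("pics/t4c.png",cv2.resize(a,(800,400),interpolation=cv2.INTER_CUBIC))
print(r.observe()["grip_width"])
```

```text
0.03754505492951484
```

View pics/s4c.png

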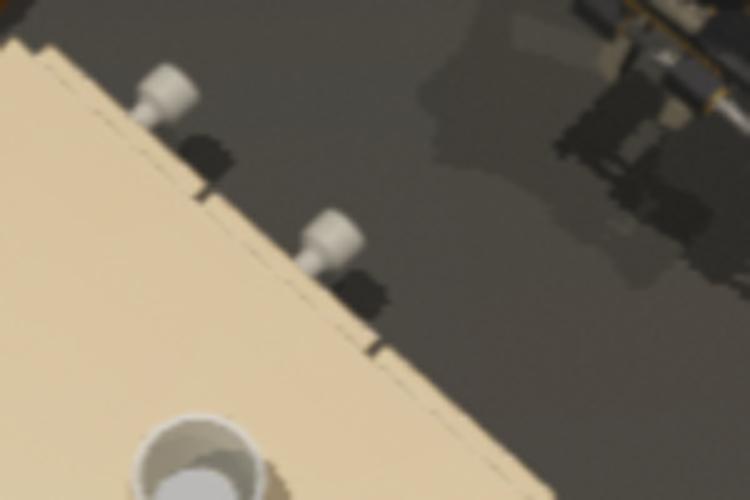

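View pics/t4c.png

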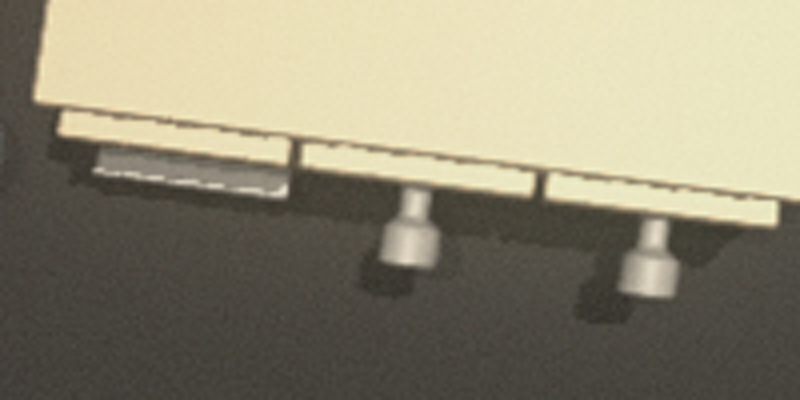

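The lip drawer is home, its front flush with the other two fronts. Now the knob heads, measured from both views.

Run:
```python
from h import *
t=load("pics/top0.npz");s=load("pics/scene0.npz")
Z=lambda u,v:((u+.5)/4-.5+150,(v+.5)/4-.5+200)
S=lambda u,v:((u+.5)/5-.5+250,(v+.5)/5-.5+140)
ex=np.array([.99,-.142,0]);ey=np.array([.142,.99,0])
for n,a,b,F in (("M",(410,243),(335,238),(.5885,.0602)),("R",(650,273),(168,92),(.5705,-.0685))):
    # silhouettes centres
    print(n,two(t,Z(*a),s,S(*b)),onz(t,*Z(*a),.1),onz(s,*S(*b),.1),np.array([*F,0])-.034*ex)
    # rear top edge of head (junction) in both
p=r.observe()["ee_pos"]; print(p)
```

```text
M (array([0.55618297, 0.06510644, 0.10437382]), np.float64(0.0018709793045229679)) [0.5566388  0.06446789 0.1       ] [0.55414817 0.06525409 0.1       ] [0.55484  0.065028 0.      ]
R (array([ 0.53799016, -0.0638582 ,  0.10425945]), np.float64(0.0012197996256633865)) [ 0.53817585 -0.06478457  0.1       ] [ 0.53615861 -0.06435982  0.1       ] [ 0.53684  -0.063672  0.      ]
[0.41419087 0.16722136 0.18703469]
```

Emit:
{"api": "move_arm", "payload": {"deltas": [{"x": -0.8,"y": 0,"z": -1.5,"spin": 0,"claw": 6},{"x": -2,"y": 0,"z": -4,"spin": 0,"claw": 6},{"x": -3.5,"y": 0,"z": -7,"spin": 0,"claw": 6},{"x": -5.2,"y": 0,"z": -10,"spin": 0,"claw": 6},{"x": -6.8,"y": 0,"z": -13,"spin": 0,"claw": 6},{"x": -7.8,"y": 0,"z": -14.8,"spin": 0,"claw": 6},{"x": -8.1,"y": 0,"z": -15.4,"spin": 0,"claw": 6},{"x": -8.1,"y": 0,"z": -15.4,"spin": 0,"claw": 6},{"x": -8.1,"y": 1,"z": -15.4,"spin": 0,"claw": 6}]}}

```text
clock: 7.4
ee_pos: [0.5551, 0.0656, 0.1772]
tcp_rot: [[0.142, 0.002, -0.99], [0.99, 0.0, 0.142], [0.001, -1.0, -0.002]]
wrist_force: [0.7, -0.2, 0.0]
grip_width: 0.0597
```

Run:
```python
from h import *
c=cap("scene","pics/s5.png")
a=cv2.imread("pics/s5.png")[120:240,250:410]; cv2.imwrite("pics/s5c.png",cv2.resize(a,(800,600),interpolation=cv2.INTER_CUBIC))
print(r.observe()["grip_width"],r.observe()["ee_pos"])
```

```text
0.05975311223877675 [0.55339825 0.0658133  0.17444971]
```

View pics/s5c.png

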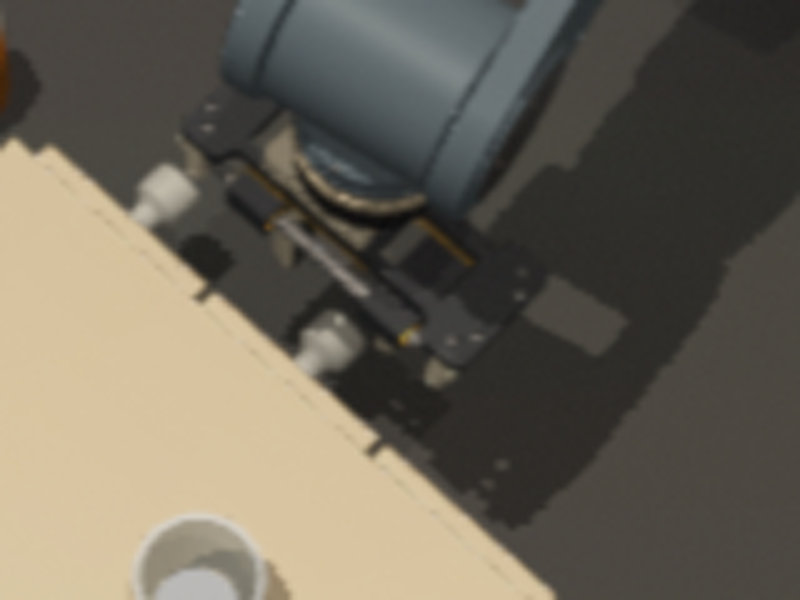

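The open gripper is above the middle knob. In this view the head is at about (330,340), between the fingers at (285,245) and (385,340) once parallax is allowed for. Descending.

Emit:
{"api": "move_arm", "payload": {"deltas": [{"x": 0,"y": 1,"z": 0,"spin": 0,"claw": 6},{"x": 0,"y": 2.5,"z": 0,"spin": 0,"claw": 6},{"x": 0,"y": 4,"z": 0,"spin": 0,"claw": 6},{"x": 0,"y": 5.5,"z": 0,"spin": 0,"claw": 6},{"x": 0,"y": 7,"z": 0,"spin": 0,"claw": 6},{"x": 0,"y": 8.2,"z": 0,"spin": 0,"claw": 6},{"x": 0,"y": 8.9,"z": 0,"spin": 0,"claw": 6},{"x": 0,"y": 8.9,"z": 0,"spin": 0,"claw": 6}]}}

```text
clock: 8.12
ee_pos: [0.5534, 0.0653, 0.0861]
tcp_rot: [[0.142, -0.002, -0.99], [0.99, -0.0, 0.142], [-0.0, -1.0, 0.002]]
wrist_force: [0.2, -0.4, 0.2]
grip_width: 0.0599
```

Emit:
{"api": "move_arm", "payload": {"deltas": [{"x": 0,"y": 0,"z": 0,"spin": 0,"claw": 4},{"x": 0,"y": 0,"z": 0,"spin": 0,"claw": 3.4},{"x": 0,"y": 0,"z": 0,"spin": 0,"claw": 3.0},{"x": 0,"y": 0,"z": 0,"spin": 0,"claw": 2},{"x": 0,"y": 0,"z": 0,"spin": 0,"claw": 2},{"x": 0,"y": 0,"z": 0,"spin": 0,"claw": 2}]}}

```text
clock: 8.62
ee_pos: [0.5547, 0.0651, 0.0881]
tcp_rot: [[0.142, 0.001, -0.99], [0.99, 0.0, 0.142], [0.0, -1.0, -0.001]]
wrist_force: [-0.6, 2.3, 3.2]
grip_width: 0.031
```

Gripped at about 32 mm, which matches the head. Now a gentle pull.

Emit:
{"api": "move_arm", "payload": {"deltas": [{"x": 0,"y": 0,"z": 0.1,"spin": 0,"claw": 2},{"x": 0,"y": 0,"z": 0.2,"spin": 0,"claw": 2},{"x": 0,"y": 0,"z": 0.3,"spin": 0,"claw": 2},{"x": 0,"y": 0,"z": 0.4,"spin": 0,"claw": 2}]}}

```text
clock: 8.95
ee_pos: [0.5526, 0.0655, 0.0882]
tcp_rot: [[0.142, 0.005, -0.99], [0.99, 0.0, 0.142], [0.001, -1.0, -0.005]]
wrist_force: [8.9, 1.1, -3.3]
grip_width: 0.0312
```

Emit:
{"api": "move_arm", "payload": {"deltas": [{"x": 0,"y": 0,"z": 0.1,"spin": 0,"claw": 2},{"x": 0,"y": 0,"z": 0.2,"spin": 0,"claw": 2},{"x": 0,"y": 0,"z": 0.2,"spin": 0,"claw": 2}]}}

```text
clock: 9.2
ee_pos: [0.549, 0.0659, 0.0881]
tcp_rot: [[0.142, 0.001, -0.99], [0.99, 0.0, 0.142], [0.0, -1.0, -0.001]]
wrist_force: [-0.3, 3.1, 4.3]
grip_width: 0.0312
```

Emit:
{"api": "move_arm", "payload": {"deltas": [{"x": 0,"y": 0,"z": 0.1,"spin": 0,"claw": 2},{"x": 0,"y": 0,"z": 0.2,"spin": 0,"claw": 2},{"x": 0,"y": 0,"z": 0.3,"spin": 0,"claw": 2},{"x": 0,"y": 0,"z": 0.4,"spin": 0,"claw": 2}]}}

```text
clock: 9.53
ee_pos: [0.5443, 0.0666, 0.088]
tcp_rot: [[0.142, -0.0, -0.99], [0.99, 0.0, 0.142], [0.0, -1.0, 0.0]]
wrist_force: [-0.5, 1.8, 6.2]
grip_width: 0.031
```

Run:
```python
from h import *
c=cap("scene","pics/s6.png")
a=cv2.imread("pics/s6.png")[140:240,250:400]; cv2.imwrite("pics/s6c.png",cv2.resize(a,(750,500),interpolation=cv2.INTER_CUBIC))
```

```text
(no output)
```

View pics/s6c.png

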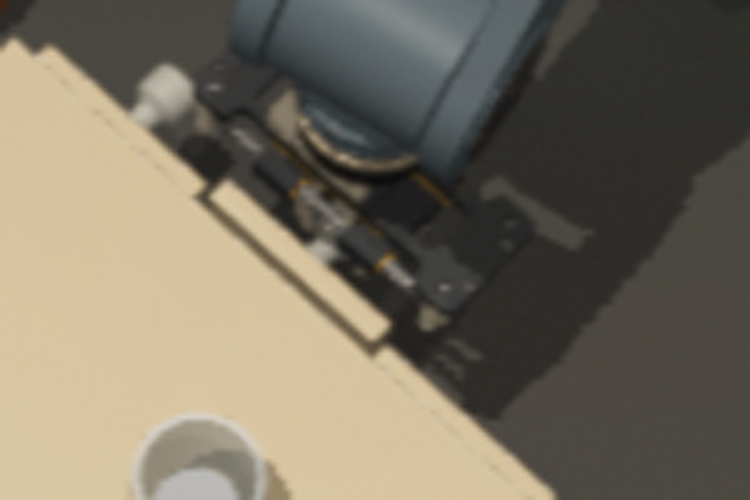

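The middle drawer has come out about 10 mm past its catch, with a visible gap behind its front, so it is the unlocked one. I'll pull it to about 11 cm.

Emit:
{"api": "move_arm", "payload": {"deltas": [{"x": 0,"y": 0,"z": 0.3,"spin": 0,"claw": 2},{"x": 0,"y": 0,"z": 0.7,"spin": 0,"claw": 2},{"x": 0,"y": 0,"z": 1.2,"spin": 0,"claw": 2},{"x": 0,"y": 0,"z": 1.7,"spin": 0,"claw": 2},{"x": 0,"y": 0,"z": 2.2,"spin": 0,"claw": 2},{"x": 0,"y": 0,"z": 2.7,"spin": 0,"claw": 2},{"x": 0,"y": 0,"z": 3.2,"spin": 0,"claw": 2},{"x": 0,"y": 0,"z": 3.7,"spin": 0,"claw": 2},{"x": 0,"y": 0,"z": 4.2,"spin": 0,"claw": 2},{"x": 0,"y": 0,"z": 4.7,"spin": 0,"claw": 2},{"x": 0,"y": 0,"z": 5.1,"spin": 0,"claw": 2},{"x": 0,"y": 0,"z": 5.4,"spin": 0,"claw": 2}]}}

```text
clock: 10.58
ee_pos: [0.491, 0.0744, 0.088]
tcp_rot: [[0.142, 0.001, -0.99], [0.99, 0.0, 0.142], [0.001, -1.0, -0.001]]
wrist_force: [1.9, 4.3, 5.8]
grip_width: 0.0313
```

Emit:
{"api": "move_arm", "payload": {"deltas": [{"x": 0,"y": 0,"z": 0.3,"spin": 0,"claw": 2},{"x": 0,"y": 0,"z": 0.7,"spin": 0,"claw": 2},{"x": 0,"y": 0,"z": 1.2,"spin": 0,"claw": 2},{"x": 0,"y": 0,"z": 1.7,"spin": 0,"claw": 2},{"x": 0,"y": 0,"z": 2.2,"spin": 0,"claw": 2},{"x": 0,"y": 0,"z": 2.7,"spin": 0,"claw": 2},{"x": 0,"y": 0,"z": 3.2,"spin": 0,"claw": 2},{"x": 0,"y": 0,"z": 3.6,"spin": 0,"claw": 2},{"x": 0,"y": 0,"z": 4.0,"spin": 0,"claw": 2},{"x": 0,"y": 0,"z": 4.3,"spin": 0,"claw": 2},{"x": 0,"y": 0,"z": 4.5,"spin": 0,"claw": 2},{"x": 0,"y": 0,"z": 4.5,"spin": 0,"claw": 2}]}}

```text
clock: 11.58
ee_pos: [0.4463, 0.0809, 0.088]
tcp_rot: [[0.142, 0.001, -0.99], [0.99, 0.001, 0.142], [0.001, -1.0, -0.0]]
wrist_force: [-0.4, 6.1, 8.3]
grip_width: 0.0309
```

Run:
```python
from h import *
c=cap("scene","pics/s7.png");cap("top","pics/t7.png");print(r.observe()["ee_pos"])
a=cv2.imread("pics/s7.png")[100:240,230:430]; cv2.imwrite("pics/s7c.png",cv2.resize(a,(800,560),interpolation=cv2.INTER_CUBIC))
```

```text
[0.44626568 0.0808984  0.08799557]
```

View pics/s7c.png

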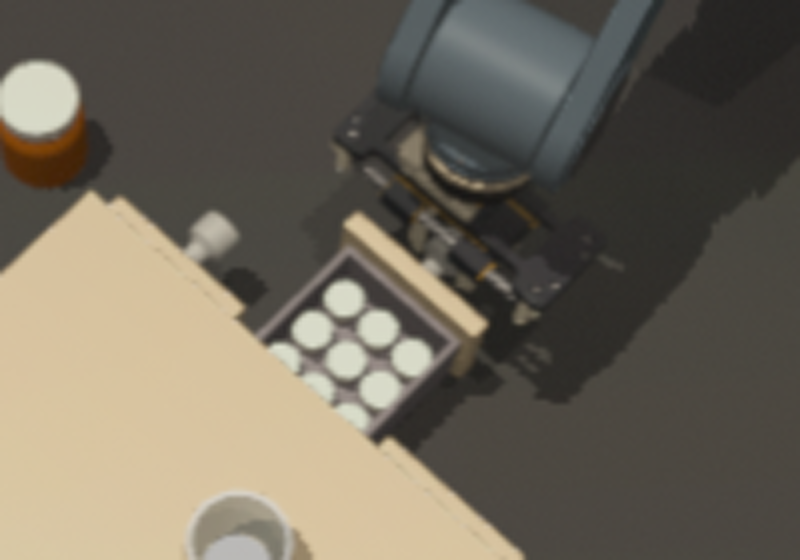

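Open about 109 mm with the stoppers visible. I'll release and lift straight away.

Emit:
{"api": "move_arm", "payload": {"deltas": [{"x": 0,"y": 0,"z": 0,"spin": 0,"claw": 4},{"x": 0,"y": 0,"z": 0,"spin": 0,"claw": 6},{"x": 0,"y": 0,"z": 0,"spin": 0,"claw": 6},{"x": 0,"y": 0,"z": 0,"spin": 0,"claw": 6},{"x": 0,"y": -1,"z": 0,"spin": 0,"claw": 6},{"x": 0,"y": -3,"z": 0,"spin": 0,"claw": 6},{"x": 0,"y": -6,"z": 0,"spin": 0,"claw": 6},{"x": 0,"y": -9,"z": 0,"spin": 0,"claw": 6},{"x": 0,"y": -11,"z": 1,"spin": 0,"claw": 6},{"x": 0,"y": -12,"z": 3,"spin": 0,"claw": 6},{"x": 0,"y": -12,"z": 5,"spin": 0,"claw": 6},{"x": 0,"y": -12,"z": 6,"spin": 0,"claw": 6}]}}

```text
clock: 12.68
ee_pos: [0.3856, 0.0891, 0.2085]
tcp_rot: [[0.142, 0.001, -0.99], [0.99, 0.0, 0.142], [0.0, -1.0, -0.001]]
wrist_force: [-0.5, -0.6, 0.2]
grip_width: 0.0601
```

Emit:
{"api": "move_arm", "payload": {"deltas": [{"x": 1,"y": 0,"z": 1,"spin": 0,"claw": 6},{"x": 3,"y": 0,"z": 2,"spin": 0,"claw": 6},{"x": 6,"y": 0,"z": 3,"spin": 0,"claw": 6},{"x": 9,"y": 0,"z": 4,"spin": 0,"claw": 6},{"x": 12,"y": 0,"z": 5,"spin": 0,"claw": 6},{"x": 14,"y": 0,"z": 5.5,"spin": 0,"claw": 6},{"x": 15,"y": 0,"z": 6,"spin": 0,"claw": 6},{"x": 15,"y": 0,"z": 6,"spin": 0,"claw": 6},{"x": 15,"y": 0,"z": 6,"spin": 0,"claw": 6}]}}

```text
clock: 13.43
ee_pos: [0.349, 0.246, 0.2075]
tcp_rot: [[0.141, -0.001, -0.99], [0.99, -0.001, 0.141], [-0.001, -1.0, 0.0]]
wrist_force: [-1.4, 0.0, 0.0]
grip_width: 0.0602
```

Run:
```python
from h import *
t=cap("top","pics/t8.png");s=cap("scene","pics/s8.png");print(r.observe()["ee_pos"],r.observe()["wrist_force"])
a=cv2.imread("pics/s8.png")[100:240,230:430]; cv2.imwrite("pics/s8c.png",cv2.resize(a,(800,560),interpolation=cv2.INTER_CUBIC))
for n in("top","scene"):
    d=cv2.absdiff(cv2.imread(f"pics/{n}0.png"),cv2.imread(f"pics/{n[0]}8.png")).max(2)
    for nm,P in (("bottle",(.62,.339,.07)),("jar",(.518,-.237,.05)),("beaker",(.745,.08,.2))):
        u,v=proj(t if n=="top" else s,P)[0].astype(int); print(n,nm,(u,v),(d[max(v-18,0):v+18,u-18:u+18]>40).sum())
```

```text
[0.34925859 0.24529853 0.20760732] [ 0.52623396  0.16776639 -0.64833892]
top bottle (np.int64(130), np.int64(233)) 0
top jar (np.int64(385), np.int64(274)) 0
top beaker (np.int64(241), np.int64(165)) 0
scene bottle (np.int64(384), np.int64(263)) 0
scene jar (np.int64(240), np.int64(129)) 0
scene beaker (np.int64(282), np.int64(233)) 0
```

View pics/t8.png

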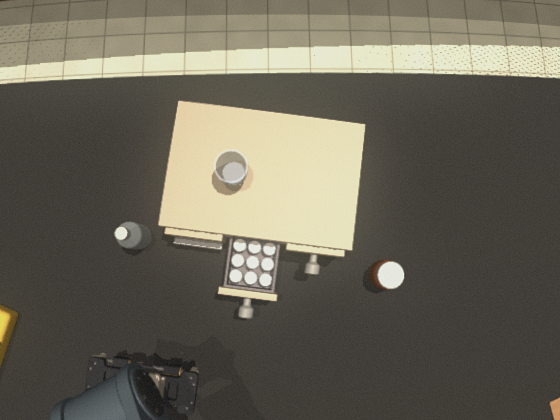

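View pics/s8c.png

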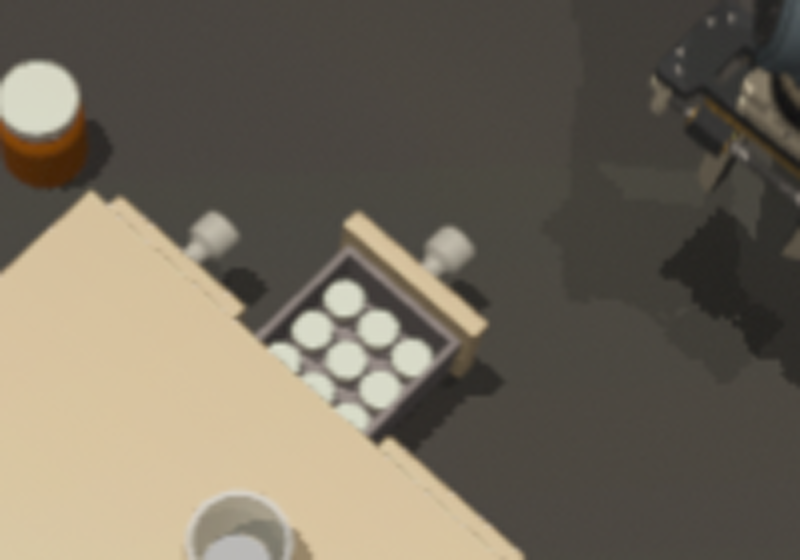

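Run:
```python
from h import *
s=load("pics/s8.npz")
S=lambda u,v:((u+.5)/4-.5+230,(v+.5)/4-.5+100)
a=onz(s,*S(360,211),.128);b=onz(s,*S(488,322),.128);m=(a+b)/2
print(m,"out",-(m-np.array([.590,.0615,.128]))@[.99,-.142,0])
print(r.sign_off())
```

```text
[0.48064809 0.07672452 0.128     ] out 0.11042027465197998
the job is handed in; nothing more can be done
None
```

The lip drawer is fully home, and the middle knob drawer is open about 11 cm with its stoppers in reach. I handed the job in at about 13.5 s.

- **Lip drawer:** I pushed it in slowly with closed fingers. The catch resisted at about 7 N, the drawer snapped home, and I pressed about 14 N against the hard stop (16 N in all, counting rubbing on the front) before backing off. The pictures show its front flush with the other two.
- **Knob drawers:** I tried the middle one first. It went over its catch at about 9 N, so it was the unlocked one. I drew it out 109 mm by arm travel; a picture check gave 110 mm. I never touched the other knob drawer, so its lock is inferred rather than tested; it is still shut.
- **Final state:** The gripper is clear of everything. Comparing the first and last pictures showed no change at the bottle, jar or beaker.

No check failed. The two cameras disagreed by 1 to 4 mm on individual points, which had no effect on the job.

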